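Find the loaded key box by feel and push it home

ROBOT

A 7-joint arm with a two-finger parallel gripper is mounted at the origin on the work surface. World frame = base frame: x ahead of the robot, y to its left, z up, the work surface at z = 0. Lengths are in m, angles in rad, forces in N, time in s.
With the tool pointing down it reaches from about 0.4 to 0.85 m from the base axis. Payload 10.4 kg.
Tool frame: the origin (TCP) lies midway between the tips of the shut fingers; the grasp point (between the pads) lies r.grip_point_offset behind it (r.grip_point_offset is the distance from the TCP to the grasp point, in m); z points along the fingers, y is the line along which they close (so a half turn about z gives the same grasp; the last joint's range is limited). The gripper opens to 87 mm and grips with 3 to 60 N. Pads are 19 mm wide; open, the fingers measure 117 mm over their backs; the gripper's body (75 mm by 190 mm) begins 51 mm behind the grasp point.
Start: joints at [-1.285, 0.332, -0.065, 1.46, 0.022, 1.35, -0.088], TCP at [0.19, 0.595, 0.202] pointing down, gripper open.
Joint ranges: [-2.6, 2.6], [-0.5, 2.12], [-1.47, 1.34], [0.16, 2.42], [-1.27, 4.41], [0.06, 2.06], [-2.6, 2.6]. Speed limits (rad/s): [2.22, 2.22, 2.79, 2.79, 3.14, 3.14, 3.14].

INTERFACE

Orientations are given as a unit quaternion [x, y, z, w].
In Python, from bench import r gives the robot as it stands.
- The arm moves only by the tool play_rows, never from a script. Its arguments are lists of equal length, an entry for each row: "claw": the closure, from 0 (fully open) to 1 (shut); "delta_pos": the shift along the tool's x, y, z scaled (see below), a list of three; "delta_rot": the turn, a rotation vector about the tool's x, y, z scaled (see below), a list of three. A call has 1 to 8 rows; each row shifts and turns the commanded pose from where the row before left it, along the tool's axes as they then stand; what a row does not reach is not made up. The controller multiplies each number of a shift by 200 mm and each number of a turn by pi rad. A row lasts 1/10 s, in which the tool goes at most 50 mm and 8.59 degrees, less where a joint would pass 70% of its speed; a pose out of reach is approached as far as the arm can. A call with a number of a shift or a turn outside -1 to 1 is refused whole. A call with a gripper value outside its range is refused whole. The fingers move at their own pace and stop on an object; "squeeze" is the grip in N (left out, the last holds). Time passes only in rows, so rows that do not move let the fingers close. It gives the time, the measured TCP pose, the force, the opening and the grip force at its end, in the units of the state.
- r.read_state(): the state, without advancing time (a new reading comes with each control period).
- r.camera(name): name is "side" or "top"; returns a dict with "pixels" (420x560x3 uint8, red, green, blue), "camera_matrix" (3x3 intrinsics, pixels), "cam_to_world" (4x4, takes a point from camera to world coordinates). Camera axes: x right, y up, looking along -z (the intrinsics and any distortion apply to the point x, -y, -z); pixel columns grow to the right and rows downward; lengths in m; the calibration is good to about 2 mm. A picture is of the moment at which its call begins. There is no depth.
- r.close_job(): hands the job in; it is judged then, once.
The state is a dict: "time": time; "joint_positions": joint angles; "joint_vel": joint speeds; "joint_torque": joint torques, N m; "ee_pos": TCP position; "eef_rot": TCP orientation; "ft_force": force on the tool from outside, world axes, zero at the start; "torque": the same for the moment, N m; "width": finger opening in m; "grip_force": force on a finger pad.
Only numpy, scipy, OpenCV 4.12 (cv2) and the standard library are available. Lean on these libraries where they do the work, as an engineer would, in place of code of your own. Each camera call takes 0.05 s, during which the arm holds its last target. There are 200 camera calls.

TASK

One of the three oak boxes that look alike holds the spare keys on their heavy brass fob; the other two are empty. Find out which by nudging them, then push the heavy box back until you feel it stop, flat against the wooden rail behind it, and leave it standing there. The two empty boxes must stay within 5 cm of where they stand now, and the other things on the credenza are not to be disturbed.

Things in the scene. Friction and masses are not known exactly. Their poses are not given: they have to be found in the camera images.
- rail: Fixed low rail of dark wood, 20 mm thick (x), 640 mm long (y), 50 mm high, standing across the far part of the credenza behind the row of boxes. Origin: centre of its underside; x points away from the boxes, so its face towards the boxes and the robot is the plane x = -10 mm; y runs along it. A box pushed flat against it has its origin at x = -60 mm in the rail's frame.
- box_a: Closed flip-top box of matte oak, 100 (x) x 110 (y) x 70 mm high, loose, one of three that look alike (the right one, -y). Origin: centre of its underside; -x is its plain front, +x its hinged back towards the rail, at first 85 to 120 mm from it and within 10 degrees of square. Lid latched; too wide to grasp. Weighs about 0.22 kg empty, 0.95 kg if it holds the keys; nothing shows which.
- box_b: Closed flip-top box of matte oak, 100 (x) x 110 (y) x 70 mm high, loose, one of three that look alike (the middle one). Origin: centre of its underside; -x is its plain front, +x its hinged back towards the rail, at first 85 to 120 mm from it and within 10 degrees of square. Lid latched; too wide to grasp. Weighs about 0.22 kg empty, 0.95 kg if it holds the keys; nothing shows which.
- box_c: Closed flip-top box of matte oak, 100 (x) x 110 (y) x 70 mm high, loose, one of three that look alike (the left one, +y). Origin: centre of its underside; -x is its plain front, +x its hinged back towards the rail, at first 85 to 120 mm from it and within 10 degrees of square. Lid latched; too wide to grasp. Weighs about 0.22 kg empty, 0.95 kg if it holds the keys; nothing shows which.
- table: The polished grey granite top of the credenza, level, surface at z = 0, fixed. A level push of about 1 to 2 N slides an empty box over it, about 4 to 7 N the loaded one; its friction differs from day to day but is the same for all three boxes.
- key_1: Loose steel house key, 64 mm long, 26 mm wide, 5 mm thick, lying on the granite between boxes a and b. Origin: underside, middle of its length; x points from bow to bit. Leave it alone.
- key_2: Loose steel house key like key_1, between boxes b and c. Leave it alone.
- dish: Round smoked-glass catchall dish, 150 mm across, 35 mm high, left of the boxes. Origin: centre of its underside. Leave it alone.
- vase: White ceramic bud vase, 84 mm across, 140 mm high, right of the boxes. Origin: centre of its underside. Leave it alone.
- clip: Red plastic umbrella handle clip, an open C 95 x 45 mm, 24 mm high, right of the boxes and nearer the robot. Origin: its middle, underside. Leave it alone.
- case: Black sunglasses case, 60 x 160 mm, 42 mm high, left of the boxes. Origin: centre of its underside. Leave it alone.

How it is judged:
By the outcome, as a careful person would: the job done as asked, in the order asked, and still so for the second after the job is handed in, with the robot touching nothing.
It also fails if it takes over 54 s, if anything falls off the work surface, if the arm or the gripper's body presses on something with over 40 N, if the wrist force passes 120 N, or if a joint passes its speed limit or range.

## Working session

There is one attempt and no reset: what is moved stays moved. The work goes in short steps, Python scripts to look and compute and a tool call to move; the robot and the scene stay as the last step left them, time stands still between calls to the robot, and variables do not carry over. Pictures are saved under pics/ and viewed, at most 10 in all, crops included, and the job is handed in when it is done.

Besides the shell and the picture viewer there is one more tool, called as name(argument=value, ...) on one line, values as JSON. play_rows: Moves the arm, as the interface text tells. Shifts and turns lie within -1 to 1; 1 stands for 200 mm of shift or pi rad of turn. Its arguments: {"type":"object","properties":{"claw":{"type":"array"},"delta_pos":{"type":"array"},"delta_rot":{"type":"array"},"squeeze":{"type":"number"}},"required":["claw","delta_pos","delta_rot"]}

```bash
mkdir -p pics
python3 - <<'E'
from bench import r
import cv2,numpy as np
for n in("top","side"):
    c=r.camera(n);cv2.imwrite(f"pics/{n}0.png",c["pixels"][:,:,::-1]);np.savez(f"{n}0.npz",**{k:c[k] for k in("pixels","camera_matrix","cam_to_world")})
    print(n,c["camera_matrix"].round(1).tolist(),c["cam_to_world"].round(3).tolist(),c.keys())
s=r.read_state();print({k:np.round(v,3).tolist() for k,v in s.items()},r.grip_point_offset)
E
```

```text
top [[485.1, 0.0, 273.8], [0.0, 485.1, 209.7], [0.0, 0.0, 1.0]] [[0.01, 0.99, -0.142, 0.34], [-1.0, 0.007, -0.019, -0.026], [-0.018, 0.142, 0.99, 1.446], [0.0, 0.0, 0.0, 1.0]] dict_keys(['pixels', 'camera_matrix', 'cam_to_world'])
side [[476.0, 0.0, 283.9], [0.0, 476.0, 207.3], [0.0, 0.0, 1.0]] [[0.847, 0.294, -0.444, 0.002], [-0.532, 0.468, -0.705, -0.908], [0.001, 0.833, 0.553, 0.765], [0.0, 0.0, 0.0, 1.0]] dict_keys(['pixels', 'camera_matrix', 'cam_to_world'])
{'time': 0.1, 'joint_positions': [-1.285, 0.333, -0.065, 1.461, 0.022, 1.35, -0.088], 'joint_vel': [0.001, -0.003, 0.001, -0.001, -0.0, -0.001, -0.0], 'joint_torque': [0.001, -62.454, 0.024, -39.071, -0.061, 0.037, 0.0], 'ee_pos': [0.19, 0.595, 0.201], 'eef_rot': [0.154, 0.988, -0.001, -0.0], 'ft_force': [0.261, -0.809, -0.002], 'torque': [-0.014, -0.032, 0.073], 'grip_force': 0.0, 'width': 0.087} 0.0187
```

View pics/top0.png

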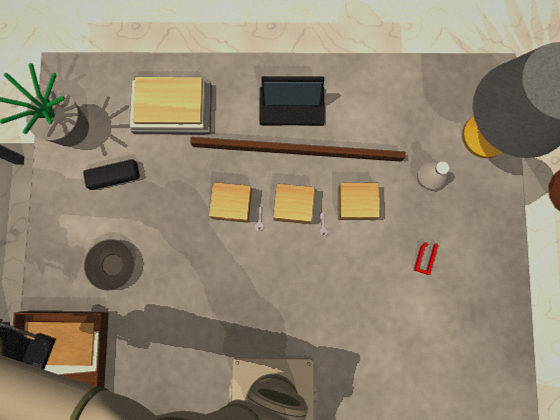

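View pics/side0.png

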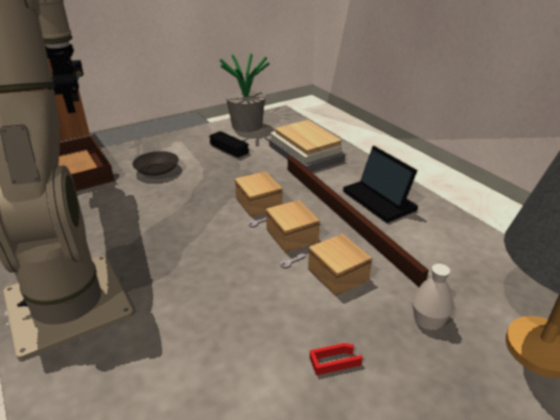

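Top view: lids c (231,202), b (295,203) and a (360,201); the keys are at (260,218) and (323,224), and the rail runs from (192,142) to (405,156). The side view shows the same row with the rail behind it.

```bash
cat > h.py <<'E'
import cv2,numpy as np
def ray(d,p,z):
    K,T=d["camera_matrix"],d["cam_to_world"]
    v=np.linalg.inv(K)@[p[0],p[1],1]; v=T[:3,:3]@(v*[1,-1,-1]); o=T[:3,3]
    return o+v*(z-o[2])/v[2]
def rect(m,d,z,amin=300):
    out=[]
    for c in cv2.findContours(m,cv2.RETR_EXTERNAL,cv2.CHAIN_APPROX_NONE)[0]:
        if cv2.contourArea(c)<amin: continue
        P=np.array([ray(d,p[0],z)[:2] for p in c])
        q=cv2.minAreaRect((P*1000).astype(np.float32)); px=cv2.moments(c)
        out.append((px["m10"]/px["m00"],px["m01"]/px["m00"],q,P))
    return out
def lids(d):
    h=cv2.cvtColor(d["pixels"],cv2.COLOR_RGB2HSV)
    return cv2.inRange(h,(12,60,185),(30,255,255))
def tri(d1,p1,d2,p2):
    L=[]
    for d,p in((d1,p1),(d2,p2)):
        o=d["cam_to_world"][:3,3];v=ray(d,p,0)-o;L.append((o,v/np.linalg.norm(v)))
    A=sum(np.eye(3)-np.outer(v,v) for o,v in L);b=sum((np.eye(3)-np.outer(v,v))@o for o,v in L)
    return np.linalg.solve(A,b)
E
python3 - <<'E'
from h import *
t=np.load("top0.npz");s=np.load("side0.npz")
R={}
for n,d in(("t",t),("s",s)):
    R[n]=[x for x in rect(lids(d),d,.07,300) if (180<x[0]<400 and 170<x[1]<240 if n=="t" else 225<x[0]<380 and 165<x[1]<270)]
    R[n].sort(key=lambda x:x[0])
    for x in R[n]: print(n,np.round(x[:2],1),np.round(x[2][0]),np.round(x[2][1]),round(x[2][2],1))
for a,b in zip(R["t"],R["s"]): print("tri",tri(t,a[:2],s,b[:2]).round(3))
# rail top, dark reddish
h=cv2.cvtColor(t["pixels"],cv2.COLOR_RGB2HSV)
m=(cv2.inRange(h,(0,100,20),(15,255,140)));m[:130]=0;m[165:]=0;m[:,:180]=0;m[:,415:]=0
for x in rect(m,t,.05,150): print("rail",np.round(x[:2]),x[2],)
for z in(0,.05):
  for p in((192,138),(405,152),(192,146),(405,160)): print(z,p,ray(t,p,z).round(3))
for n,p in(("key1",(323,224)),("key2",(260,218)),("k1near",(324,234)),("k2near",(260,229)),("vase",(432,178)),("clip",(427,258)),("clipL",(415,272))): print(n,ray(t,p,0).round(3))
big=cv2.resize(t["pixels"][120:290,170:450],None,fx=2.8,fy=2.8,interpolation=cv2.INTER_CUBIC);cv2.imwrite("pics/crop.png",big[:,:,::-1])
E
```

```text
t [229.4 200.7] [563. 129.] [108.  98.] 84.7
t [293.5 202.1] [560. -56.] [108.  98.] 84.7
t [359.4 199.6] [ 569. -245.] [ 96. 107.] 0.4
s [257.3 183.4] [561. 125.] [106.  95.] 85.4
s [291.7 214.8] [559. -59.] [106.  95.] 85.1
s [339.4 252.7] [ 568. -247.] [ 97. 108.] 0.3
tri [0.563 0.129 0.066]
tri [ 0.561 -0.056  0.066]
tri [ 0.57  -0.246  0.066]
rail [297. 149.] ((723.1260375976562, -63.651397705078125), (635.2442016601562, 30.78728485107422), 86.24205780029297)
0 (192, 138) [0.769 0.257 0.   ]
0 (405, 152) [ 0.728 -0.397  0.   ]
0 (192, 146) [0.744 0.256 0.   ]
0 (405, 160) [ 0.703 -0.396  0.   ]
0.05 (192, 138) [0.754 0.247 0.05 ]
0.05 (405, 152) [ 0.715 -0.384  0.05 ]
0.05 (192, 146) [0.73  0.246 0.05 ]
0.05 (405, 160) [ 0.69  -0.383  0.05 ]
key1 [ 0.505 -0.146  0.   ]
key2 [0.522 0.043 0.   ]
k1near [ 0.475 -0.149  0.   ]
k2near [0.489 0.043 0.   ]
vase [ 0.648 -0.476  0.   ]
clip [ 0.407 -0.452  0.   ]
clipL [ 0.365 -0.416  0.   ]
```

View pics/crop.png

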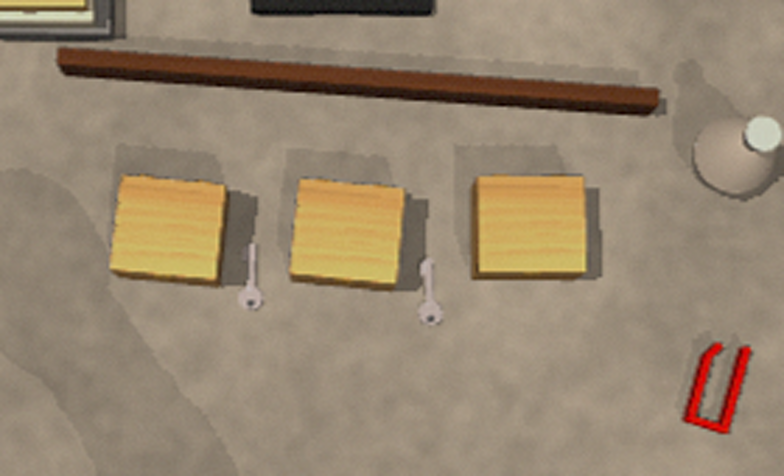

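The triangulated lid heights agree with 70 mm. Lid centres: c (0.563, 0.129), b (0.560, -0.056), a (0.569, -0.245). The rail yaw is about -3.7° and its face is at x≈0.72. I'll push with the fingers half open, which gives two contact points. First I align the tool with the rail and approach box c.

play_rows(claw=[0.42,0.42,0.42,0.42,0.42,0.42,0.42,0.42], delta_pos=[[0,0,0],[0,0,0],[-0.15,-0.175,0],[-0.15,-0.175,0],[-0.15,-0.175,0],[-0.15,-0.175,0],[-0.15,-0.175,0],[-0.15,-0.175,0]], delta_rot=[[0,0,-0.039],[0,0,-0.039],[0,0,0],[0,0,0],[0,0,0],[0,0,0],[0,0,0],[0,0,0]])

```text
time: 0.9
ee_pos: [0.3569, 0.3726, 0.2017]
eef_rot: [0.032, 0.999, -0.0, -0.0]
ft_force: [0.6, 0.3, 0.6]
width: 0.0506
grip_force: 0.0
```

play_rows(claw=[0.42,0.42,0.42,0.42,0.42,0.42,0.42,0.42], delta_pos=[[-0.094,-0.192,0],[-0.094,-0.192,0],[-0.094,-0.192,0],[-0.094,-0.192,0],[-0.094,-0.192,0],[-0.094,-0.192,0],[0,0,0.1],[0,0,0.1]], delta_rot=[[0,0,0],[0,0,0],[0,0,0],[0,0,0],[0,0,0],[0,0,0],[0,0,0],[0,0,0]])

```text
time: 1.7
ee_pos: [0.4547, 0.136, 0.1616]
eef_rot: [0.033, 0.999, 0.0, 0.0]
ft_force: [-0.0, 1.2, -0.4]
width: 0.0505
grip_force: 0.0
```

play_rows(claw=[0.42,0.42,0.42,0.42,0.42,0.42,0.42,0.42], delta_pos=[[0,0,0.15],[0,0,0.15],[0,0,0.15],[0,0,0.15],[0,0,0.06],[0,0,0],[-0.04,0,0],[-0.04,0,0]], delta_rot=[[0,0,0],[0,0,0],[0,0,0],[0,0,0],[0,0,0],[0,0,0],[0,0,0],[0,0,0]])

```text
time: 2.5
ee_pos: [0.4718, 0.1368, 0.0314]
eef_rot: [0.032, 0.999, 0.001, 0.001]
ft_force: [0.1, -0.3, 0.4]
width: 0.0507
grip_force: 0.0
```

play_rows(claw=[0.42,0.42,0.42,0.42,0.42,0.42,0.42], delta_pos=[[-0.03,0,0],[-0.03,0,0],[-0.03,0,0],[-0.03,0,0],[-0.03,0,0],[-0.03,0,0],[-0.03,0,0]], delta_rot=[[0,0,0],[0,0,0],[0,0,0],[0,0,0],[0,0,0],[0,0,0],[0,0,0]])

```text
time: 3.2
ee_pos: [0.512, 0.1336, 0.0297]
eef_rot: [0.032, 0.999, -0.0, -0.0]
ft_force: [-2.4, -0.3, 2.2]
width: 0.0506
grip_force: 1.2
```

play_rows(claw=[0.42,0.42], delta_pos=[[-0.02,0,0],[-0.02,0,0]], delta_rot=[[0,0,0],[0,0,0]])

```text
time: 3.4
ee_pos: [0.5201, 0.1331, 0.0297]
eef_rot: [0.032, 0.999, -0.0, -0.0]
ft_force: [-1.4, 0.8, 0.8]
width: 0.0503
grip_force: 0.8
```

play_rows(claw=[0.42], delta_pos=[[-0.02,0,0]], delta_rot=[[0,0,0]])

```text
time: 3.5
ee_pos: [0.5242, 0.1329, 0.0298]
eef_rot: [0.032, 0.999, 0.0, -0.0]
ft_force: [-1.2, -0.4, 0.1]
width: 0.0508
grip_force: 0.6
```

play_rows(claw=[0.42], delta_pos=[[-0.02,0,0]], delta_rot=[[0,0,0]])

```text
time: 3.6
ee_pos: [0.5282, 0.1326, 0.0298]
eef_rot: [0.032, 0.999, 0.0, -0.0]
ft_force: [-0.9, -0.6, 0.1]
width: 0.0507
grip_force: 0.6
```

Box c is empty: about 1.2 N while sliding. Now back out and over to box b.

play_rows(claw=[0.42,0.42,0.42,0.42,0.42,0.42,0.42,0.42], delta_pos=[[0.15,0,0],[0.155,0,0],[0,-0.1,-0.2],[0,-0.21,0],[0,-0.21,0],[0,-0.21,0],[0,-0.21,0],[0,0,0.2]], delta_rot=[[0,0,0],[0,0,0],[0,0,0],[0,0,0],[0,0,0],[0,0,0],[0,0,0],[0,0,0]])

```text
time: 4.4
ee_pos: [0.4591, -0.0567, 0.0336]
eef_rot: [0.035, 0.999, 0.0, 0.005]
ft_force: [2.3, 1.8, -1.1]
width: 0.0502
grip_force: 0.0
```

play_rows(claw=[0.42,0.42,0.42,0.42], delta_pos=[[-0.05,0,0],[-0.05,0,0],[-0.05,0,0],[-0.05,0,0]], delta_rot=[[0,0,0],[0,0,0],[0,0,0],[0,0,0]])

```text
time: 4.8
ee_pos: [0.4972, -0.0528, 0.031]
eef_rot: [0.031, 1.0, 0.0, 0.001]
ft_force: [0.0, -1.2, -0.1]
width: 0.0504
grip_force: 0.0
```

play_rows(claw=[0.42,0.42,0.42,0.42], delta_pos=[[-0.02,0,0],[-0.02,0,0],[-0.02,0,0],[-0.02,0,0]], delta_rot=[[0,0,0],[0,0,0],[0,0,0],[0,0,0]])

```text
time: 5.2
ee_pos: [0.509, -0.0544, 0.0298]
eef_rot: [0.032, 0.999, 0.0, -0.003]
ft_force: [-13.4, -0.8, 9.3]
width: 0.0503
grip_force: 6.4
```

play_rows(claw=[0.42], delta_pos=[[-0.02,0,0]], delta_rot=[[0,0,0]])

```text
time: 5.3
ee_pos: [0.513, -0.0546, 0.0299]
eef_rot: [0.032, 0.999, 0.0, -0.002]
ft_force: [-12.8, 1.4, 10.1]
width: 0.0506
grip_force: 6.3
```

play_rows(claw=[0.42], delta_pos=[[-0.02,0,0]], delta_rot=[[0,0,0]])

```text
time: 5.4
ee_pos: [0.5171, -0.0548, 0.0299]
eef_rot: [0.032, 0.999, 0.0, -0.002]
ft_force: [-12.0, -0.2, 10.6]
width: 0.0503
grip_force: 6.2
```

play_rows(claw=[0.42], delta_pos=[[-0.02,0,0]], delta_rot=[[0,0,0]])

```text
time: 5.5
ee_pos: [0.5211, -0.055, 0.0299]
eef_rot: [0.032, 0.999, 0.0, -0.002]
ft_force: [-12.8, 0.0, 9.6]
width: 0.0506
grip_force: 6.2
```

play_rows(claw=[0.42], delta_pos=[[-0.02,0,-0.01]], delta_rot=[[0,0,0]])

```text
time: 5.6
ee_pos: [0.5255, -0.0553, 0.0314]
eef_rot: [0.032, 0.999, 0.0, -0.002]
ft_force: [-3.8, 0.8, -1.3]
width: 0.0505
grip_force: 2.4
```

play_rows(claw=[0.42,0.42], delta_pos=[[0.05,0,0],[0.05,0,0]], delta_rot=[[0,0,0],[0,0,0]])

```text
time: 5.8
ee_pos: [0.5068, -0.0543, 0.0321]
eef_rot: [0.032, 0.999, -0.0, 0.0]
ft_force: [0.2, 0.1, -0.1]
width: 0.0506
grip_force: 0.0
```

Run:
```python
from bench import r
from h import *
d={}
for n in("top","side"):
    d[n]=r.camera(n);cv2.imwrite(f"pics/{n}1.png",d[n]["pixels"][:,:,::-1])
    for x in rect(lids(d[n]),d[n],.07,200):
        if .5<x[2][0][0]/1000<.75 and abs(x[2][0][1])<300: print(n,np.round(x[:2],1),np.round(x[2][0]),np.round(x[2][1]),round(x[2][2],1))
s=r.read_state();print({k:np.round(s[k],2) for k in("ee_pos","ft_force","time")})
```

```text
top [361.7 194.6] [ 570. -245.] [106.  96.] 89.4
top [230.  191.6] [591. 128.] [108.  98.] 86.5
side [346.  252.3] [ 569. -247.] [100. 109.] 0.8
side [310.  216.3] [591. -97.] [92. 62.] 25.6
{'ee_pos': array([ 0.51, -0.05,  0.03]), 'ft_force': array([ 0.12, -0.11, -0.29]), 'time': np.float64(5.9)}
```

View pics/side1.png

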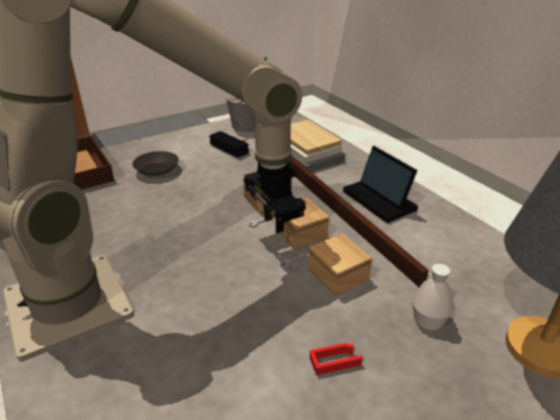

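The side view shows the gripper just in front of box b (about 305,220), with box a (340,260) and the vase, keys and clip untouched. Now I'll nudge b again without the vertical jam.

play_rows(claw=[0.42,0.42,0.42,0.42,0.42], delta_pos=[[-0.04,0,0],[-0.04,0,0],[-0.015,0,0],[-0.015,0,0],[-0.015,0,0]], delta_rot=[[0,0,0],[0,0,0],[0,0,0],[0,0,0],[0,0,0]])

```text
time: 6.4
ee_pos: [0.5297, -0.0559, 0.0313]
eef_rot: [0.032, 0.999, 0.0, -0.003]
ft_force: [-14.4, 1.2, 11.6]
width: 0.0508
grip_force: 6.9
```

play_rows(claw=[0.42], delta_pos=[[-0.015,0,0]], delta_rot=[[0,0,0]])

```text
time: 6.5
ee_pos: [0.5328, -0.0561, 0.0313]
eef_rot: [0.032, 0.999, 0.0, -0.003]
ft_force: [-13.1, 1.3, 12.1]
width: 0.0506
grip_force: 6.6
```

play_rows(claw=[0.42], delta_pos=[[-0.015,0,0]], delta_rot=[[0,0,0]])

```text
time: 6.6
ee_pos: [0.5359, -0.0564, 0.0313]
eef_rot: [0.032, 0.999, 0.0, -0.003]
ft_force: [-13.0, 1.1, 9.4]
width: 0.0503
grip_force: 6.4
```

play_rows(claw=[0.42,0.42,0.42,0.42,0.42,0.42,0.42,0.42], delta_pos=[[0.17,0,0],[0.17,0,0],[0,-0.1,-0.2],[0,-0.22,0],[0,-0.22,0],[0,-0.22,0],[0,-0.22,0],[0,0,0.2]], delta_rot=[[0,0,0],[0,0,0],[0,0,0],[0,0,0],[0,0,0],[0,0,0],[0,0,0],[0,0,0]])

```text
time: 7.4
ee_pos: [0.4602, -0.2561, 0.0358]
eef_rot: [0.035, 0.999, -0.003, 0.004]
ft_force: [1.0, 1.0, -0.4]
width: 0.0503
grip_force: 0.0
```

play_rows(claw=[0.42,0.42,0.42,0.42], delta_pos=[[-0.06,0,0],[-0.06,0,0],[-0.06,0,0],[-0.04,0,0]], delta_rot=[[0,0,0],[0,0,0],[0,0,0],[0,0,0]])

```text
time: 7.8
ee_pos: [0.5044, -0.2497, 0.0331]
eef_rot: [0.031, 1.0, -0.0, 0.001]
ft_force: [0.6, -0.3, -0.8]
width: 0.0504
grip_force: 0.0
```

play_rows(claw=[0.42,0.42,0.42], delta_pos=[[-0.02,0,0],[-0.02,0,0],[-0.02,0,0]], delta_rot=[[0,0,0],[0,0,0],[0,0,0]])

```text
time: 8.1
ee_pos: [0.5134, -0.2511, 0.032]
eef_rot: [0.032, 0.999, 0.0, -0.0]
ft_force: [-1.5, 0.9, 1.9]
width: 0.0503
grip_force: 1.3
```

play_rows(claw=[0.42,0.42], delta_pos=[[-0.015,0,0],[-0.015,0,0]], delta_rot=[[0,0,0],[0,0,0]])

```text
time: 8.3
ee_pos: [0.5194, -0.2517, 0.0319]
eef_rot: [0.032, 0.999, 0.0, -0.0]
ft_force: [-2.6, 0.3, 2.1]
width: 0.0507
grip_force: 1.3
```

play_rows(claw=[0.42], delta_pos=[[-0.015,0,0]], delta_rot=[[0,0,0]])

```text
time: 8.4
ee_pos: [0.5225, -0.252, 0.0318]
eef_rot: [0.032, 0.999, 0.0, -0.0]
ft_force: [-2.9, 0.3, 2.8]
width: 0.0503
grip_force: 1.4
```

Box a is empty too (about 2 N against 13 N for b), so b is the heavy one. Next I retract and measure b's pose.

play_rows(claw=[0.42,0.42,0.42,0.42,0.42], delta_pos=[[0.15,0,0],[0.2,0,0],[0,0,-0.2],[0.1,0,0],[0,0,0]], delta_rot=[[0,0,0],[0,0,0],[0,0,0],[0,0,0],[0,0,0]])

```text
time: 8.9
ee_pos: [0.4319, -0.2466, 0.0726]
eef_rot: [0.033, 0.999, 0.0, 0.001]
ft_force: [0.6, -0.6, -0.3]
width: 0.0505
grip_force: 0.0
```

```bash
cat > look.py <<'E'
import sys
from bench import r
from h import *
for n in("top","side"):
    d=r.camera(n);cv2.imwrite(f"pics/{n}{sys.argv[1]}.png",d["pixels"][:,:,::-1])
    for x in rect(lids(d),d,.07,200):
        if .5<x[2][0][0]/1000<.75 and abs(x[2][0][1])<300: print(n,np.round(x[:2],1),np.round(x[2][0]),np.round(x[2][1]),round(x[2][2],1))
s=r.read_state();print({k:np.round(s[k],3) for k in("ee_pos","ft_force","time")})
E
python3 look.py 2
```

```text
top [361.3 194.3] [ 585. -249.] [108.  98.] 87.1
top [229.7 191.2] [591. 128.] [107.  98.] 86.5
top [294.7 190.2] [598. -58.] [108.  99.] 86.8
side [349.3 252.9] [ 586. -253.] [107.  97.] 87.2
side [259.4 180.9] [582. 125.] [106.  80.] 85.4
{'ee_pos': array([ 0.433, -0.246,  0.072]), 'ft_force': array([ 1.089,  1.086, -0.257]), 'time': np.float64(9.0)}
```

View pics/top2.png

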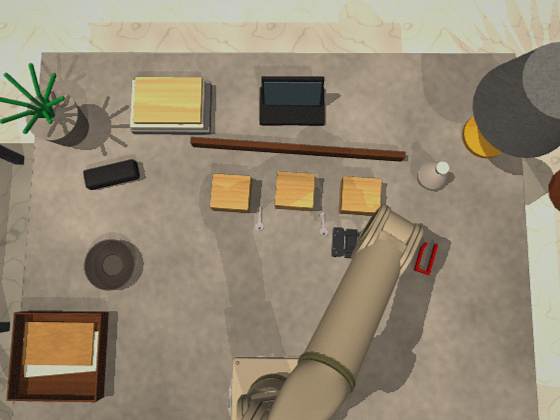

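Top view: lid b (295,190), now at (0.598, -0.058) with yaw about -3.3°. Lids a (361,194) and c (230,191) have moved 17 and 28 mm. Returning to b.

play_rows(claw=[0.42,0.42,0.42,0.42,0.42,0.42,0.42,0.42], delta_pos=[[0,0.2,0],[0,0.2,0],[0,0.2,0],[0,0.2,0],[0,0.185,0],[-0.1,0,0],[-0.087,0,0.1],[0,0,0.09]], delta_rot=[[0,0,0],[0,0,0],[0,0,0],[0,0,0],[0,0,0],[0,0,0],[0,0,0],[0,0,0]])

```text
time: 9.8
ee_pos: [0.4855, -0.051, 0.0331]
eef_rot: [0.031, 1.0, -0.0, 0.001]
ft_force: [-0.4, -0.5, -0.7]
width: 0.0505
grip_force: 0.0
```

play_rows(claw=[0.42,0.42,0.42,0.42,0.42,0.42,0.42], delta_pos=[[-0.05,0,0],[-0.05,0,0],[-0.05,0,0],[-0.05,0,0],[-0.05,0,0],[-0.025,0,0],[-0.025,0,-0.01]], delta_rot=[[0,0,0],[0,0,0],[0,0,0],[0,0,0],[0,0,0],[0,0,0],[0,0,0]])

```text
time: 10.5
ee_pos: [0.5408, -0.0556, 0.0351]
eef_rot: [0.032, 0.999, 0.0, -0.002]
ft_force: [-5.6, 0.0, -1.4]
width: 0.0503
grip_force: 2.6
```

play_rows(claw=[0.42,0.42,0.42,0.42,0.42,0.42,0.42,0.42], delta_pos=[[-0.03,0,0],[-0.03,0,0],[-0.03,0,0],[-0.03,0,0],[-0.03,0,0],[-0.03,0,0],[-0.03,0,0],[-0.03,0,0]], delta_rot=[[0,0,0],[0,0,0],[0,0,0],[0,0,0],[0,0,0],[0,0,0],[0,0,0],[0,0,0]])

```text
time: 11.3
ee_pos: [0.5888, -0.0587, 0.035]
eef_rot: [0.032, 0.999, 0.0, -0.002]
ft_force: [-4.7, 0.5, -1.2]
width: 0.0508
grip_force: 2.6
```

play_rows(claw=[0.42,0.42,0.42,0.42], delta_pos=[[-0.01,0,0],[-0.01,0,0],[-0.01,0,0],[-0.01,0,0]], delta_rot=[[0,0,0],[0,0,0],[0,0,0],[0,0,0]])

```text
time: 11.7
ee_pos: [0.597, -0.0592, 0.0352]
eef_rot: [0.032, 0.999, 0.0, -0.001]
ft_force: [-5.5, 0.5, -0.4]
width: 0.0503
grip_force: 2.7
```

play_rows(claw=[0.42,0.42,0.42,0.42], delta_pos=[[-0.01,0,0],[-0.01,0,0],[-0.01,0,0],[-0.01,0,0]], delta_rot=[[0,0,0],[0,0,0],[0,0,0],[0,0,0]])

```text
time: 12.1
ee_pos: [0.605, -0.0597, 0.0353]
eef_rot: [0.032, 0.999, 0.0, -0.001]
ft_force: [-6.4, -0.2, -0.3]
width: 0.0501
grip_force: 2.7
```

play_rows(claw=[0.42,0.42], delta_pos=[[-0.01,0,0],[-0.01,0,0]], delta_rot=[[0,0,0],[0,0,0]])

```text
time: 12.3
ee_pos: [0.6076, -0.0597, 0.0348]
eef_rot: [0.032, 0.999, 0.0, -0.003]
ft_force: [-16.1, 1.7, 3.2]
width: 0.0504
grip_force: 7.9
```

play_rows(claw=[0.42,0.42], delta_pos=[[-0.005,0,0],[-0.005,0,0]], delta_rot=[[0,0,0],[0,0,0]])

```text
time: 12.5
ee_pos: [0.6076, -0.0597, 0.0347]
eef_rot: [0.032, 0.999, 0.001, -0.005]
ft_force: [-24.0, 3.2, 12.6]
width: 0.0503
grip_force: 12.0
```

play_rows(claw=[0.42,0.42], delta_pos=[[-0.005,0,0],[0,0,0]], delta_rot=[[0,0,0],[0,0,0]])

```text
time: 12.7
ee_pos: [0.6075, -0.0597, 0.0347]
eef_rot: [0.032, 0.999, 0.001, -0.006]
ft_force: [-25.4, 4.2, 13.6]
width: 0.0506
grip_force: 13.0
```

Firm stop: the force rises to 25 N with no further motion. Back off straight, lift and look.

play_rows(claw=[0.42,0.42,0.42,0.42,0.42,0.42,0.42,0.42], delta_pos=[[0.03,0,0],[0.1,0,0],[0.2,0,0],[0.2,0,0],[0.2,0,0],[0.1,0,-0.2],[0.1,0,-0.2],[0,0,-0.1]], delta_rot=[[0,0,0],[0,0,0],[0,0,0],[0,0,0],[0,0,0],[0,0,0],[0,0,0],[0,0,0]])

```text
time: 13.5
ee_pos: [0.4275, -0.0484, 0.1391]
eef_rot: [0.032, 0.999, 0.001, 0.002]
ft_force: [0.1, -0.2, -0.4]
width: 0.0507
grip_force: 0.0
```

```bash
python3 look.py 3; python3 -c "
import cv2
i=cv2.imread('pics/top3.png')[120:290,170:450];cv2.imwrite('pics/crop3.png',cv2.resize(i,None,fx=2.8,fy=2.8,interpolation=cv2.INTER_CUBIC))"
```

```text
top [361.1 194.1] [ 585. -249.] [108.  98.] 86.3
top [229.7 191.2] [591. 128.] [107.  99.] 86.5
top [296. 165.] [669. -63.] [108.  99.] 86.4
side [346.2 251.7] [ 584. -252.] [108.  98.] 87.2
side [327.6 203.8] [668. -66.] [105.  96.] 86.9
{'ee_pos': array([ 0.43 , -0.048,  0.139]), 'ft_force': array([ 0.583,  0.175, -0.592]), 'time': np.float64(13.6)}
```

View pics/crop3.png

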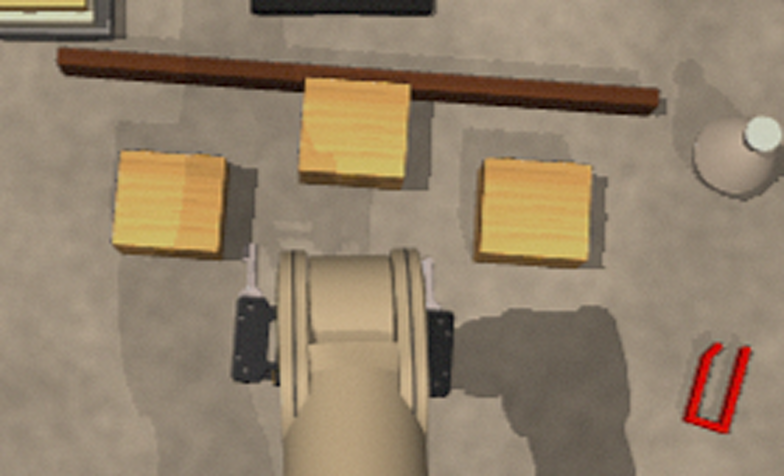

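View pics/side3.png

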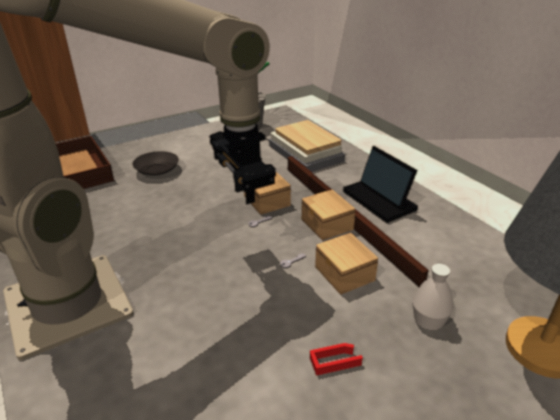

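The crop shows b (355,132) flat against the rail, with a and c standing free. In the side view the keys (260,222 and 293,260), clip and vase are in place and the arm is clear. Box b measures (0.669, -0.063), yaw -3.6°, as expected.

```bash
python3 -c "
from bench import r
print(r.close_job())"
```

```text
the job is handed in; nothing more can be done
None
```

The middle box (b) holds the keys; it now stands flat against the rail, the two empty boxes moved only about 17 mm (a) and 28 mm (c), nothing else was disturbed as far as the pictures show, and the job is handed in.

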